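Open the child-resistant tablet tub on the hall table

ROBOT

A 6-joint arm with a two-finger parallel gripper is mounted at the origin on the work surface. World frame = base frame: x ahead of the robot, y to its left, z up, the work surface at z = 0. Lengths are in m, angles in rad, forces in N, time in s.
With the tool pointing down it reaches from about 0.4 to 0.825 m from the base axis. Payload 7 kg.
Tool frame: the origin (TCP) lies on the centre line of the jaws, within the pads' length; the fingertips stand 14 mm ahead of it and the grasp point (between the pads) lies 5 mm behind it; z points along the fingers, y is the line along which they close (so a half turn about z gives the same grasp; the last joint's range is limited). The gripper opens to 88 mm and grips with 3 to 60 N. Pads are 19 mm wide; open, the fingers measure 130 mm over their backs; the gripper's body (78 mm by 193 mm) begins 47 mm behind the grasp point.
Start: joints at [1.591, 0.359, 0.012, 0, -1.224, -0.288], TCP at [0.179, 0.651, 0.241] pointing down, gripper open.
Joint ranges: [-3.07, 3.07], [-1.43, 2.12], [-1.02, 1.25], [-3.03, 1.67], [-3.05, -0], [-3.03, 3.03]. Speed limits (rad/s): [2.39, 2.39, 3.01, 3.14, 3.14, 3.14].

INTERFACE

Orientations are given as [roll, pitch, yaw] about the fixed x, y, z axes, in that order (R = Rz(yaw) Ry(pitch) Rx(roll)).
In Python, from station import arm gives the robot as it stands.
- The arm moves only by the tool move_arm, never from a script. Its argument "rows" is a list of rows, each an object with "translation": the shift along the tool's x, y, z in cm, a list of three; "rot": the turn, a rotation vector about the tool's x, y, z in degrees, a list of three; "hand": the closure, from 0 (fully open) to 1 (shut). A call has 1 to 8 rows; each row is the pose to reach, as a shift and turn from the pose commanded when the call began, along the tool's axes at that moment; what a row does not reach only later rows make up. A row lasts 1/12 s, in which the tool goes at most 41.7 mm and 7.16 degrees, less where a joint would pass 70% of its speed; a pose out of reach is approached as far as the arm can. A call with a gripper value outside its range is refused whole. The fingers move at their own pace and stop on an object; "squeeze" is the grip in N (left out, the last holds). Time passes only in rows, so rows that repeat a pose let the fingers close. It gives the time, the measured TCP pose, the force, the opening and the grip force at its end, in the units of the state.
- arm.get_state(): the state, without advancing time (a new reading comes with each control period).
- arm.grab_frame(name): name is "scene" or "top" or "wrist"; returns (picture, depth): 384x512x3 uint8, red, green, blue; 384x512 float32, m along the optical axis (not along the pixel's ray), 0 where there is no reading.
- arm.camera_params(name): a dict with "vfov" (degrees; the focal length in pixels is half the picture's height over the tangent of half this angle, whatever the lens; pixels are square), "cx", "cy" (the principal point, pixels), "position" and "orientation" of the camera in the world; the wrist camera has in their place "tool_from_camera" (4x4, takes a point from camera to tool coordinates, whose origin is the TCP and whose axes are the flange's). Camera axes: x right, y down, z forward; pixel columns grow to the right and rows downward; lengths in m; the calibration is good to about 2 mm. The wrist camera is an equidistant fisheye: a pixel r from the principal point sees the ray r / f radians off the axis. A picture is of the moment at which its call begins: read the wrist's pose just before it. camera_params takes no time and is no camera call.
- arm.job_done(): hands the job in; it is judged then, once.
Trained networks look in the newest picture that a camera, given by its name, has taken for a name from the list of things; names that differ only in an ending like _2 or _b are one class to them, and where a whole thing is asked for, a point or a joint stands for the part that bears it (a point fixed in the world has none). Each returns a list of dicts, best first, with "p" (0 to 1); they miss things now and then, are a little off and sometimes report something else, mostly with a low value. They report only what shows in the picture. A call takes as long as a camera call. They do not tell look-alikes from the thing itself.
- arm.search_frame(label, camera): "point" ([x, y, z] in m, in the coordinates of the camera as it stood for that picture, good to about 4 mm: the middle of the surface that is visible of it).
- arm.pinpoint(label, camera): "point" ([x, y, z] in m, in the coordinates of the camera as it stood for that picture, good to about 4 mm: a listed point, or the origin of a listed thing).
The state is a dict: "t": time; "q": joint angles; "qd": joint speeds; "joint_efforts": joint torques, N m; "eef_pos": TCP position; "ee_rot": TCP orientation; "force": force on the tool from outside, world axes, zero at the start; "moment": the same for the moment, N m; "width": finger opening in m; "gripper_force": force on a finger pad.
Only numpy, scipy, OpenCV 4.12 (cv2) and the standard library are available. Lean on these libraries where they do the work, as an engineer would, in place of code of your own. Each camera call takes 0.05 s, during which the arm holds its last target. There are 200 camera calls.

TASK

Open the squat tablet tub on the hall table: press its child-resistant cap down hard and, keeping it pressed, turn it anticlockwise (seen from above) until it is free. Lift the cap off and set it down, not dropped, in the shallow wooden tray, lying flat with its open side down. Leave the taller bottle with the same cap alone.

Things in the scene. Friction and masses are not known exactly. Their poses are not given: they have to be found in the camera images.
- cap: White ribbed cap of the squat tub, 56 mm wide, 30 mm high, loose, 30 g. Origin at the centre of its lower, open edge, z up to its flat closed top; on the closed tub the origin is 81 mm above the table, the top 111 mm. Grip it across the diameter at any yaw, fingertips 20 to 25 mm below the top, about 40 N. To open: push down 5 to 8 mm, hold down, turn 60 degrees anticlockwise, lift.
- tub: Squat amber tub, 72 mm wide, in a square wooden stand 110 x 110 x 18 mm screwed to the table. Origin under the stand, on the tub axis, z up; shoulder 72 mm up. Spring under the cap: 5 N at first, 9 N at 5 mm, 13 N at the bottom (9 mm). Lugs lock the cap: unpressed it turns only 7 degrees. Pressed, it is free to lift after 45 to 75 degrees anticlockwise from above; stop at about 80.
- bottle: Taller amber bottle, 60 mm in diameter, in a loose wooden stand 90 x 90 x 18 mm of which it is a part, with a white cap like the tub's, cap top 161 mm above the table. Origin at the centre of the stand's underside, z up. Not to be opened: leave it standing where it is.
- tray: Shallow square pale wooden tray, fixed, 165 x 165 mm outside, rim 12 mm high and 6 mm thick, flat inner floor 6 mm above the table. Origin at the centre of its underside, z up, x and y along its sides.
Mind the look-alikes: they are no part of the job. Leave any red look-alike of the tub alone. Leave any green look-alike of the cap alone.

How it is judged:
By the outcome, as a careful person would: the job done as asked, in the order asked, and still so for the second after the job is handed in, with the robot touching nothing.
It also fails if it takes over 48 s, if anything falls off the work surface, if the arm or the gripper's body presses on something with over 40 N, if the wrist force passes 120 N, or if a joint passes its speed limit or range.

## Working session

There is one attempt and no reset: what is moved stays moved. The work goes in short steps, Python scripts to look and compute and a tool call to move; the robot and the scene stay as the last step left them, time stands still between calls to the robot, and variables do not carry over. Pictures are saved under pics/ and viewed, at most 10 in all, crops included, and the job is handed in when it is done.

Besides the shell and the picture viewer there is one more tool, called after "Request:" in YAML: its name, and indented under it one key for each argument. move_arm: Moves the arm, as the interface text tells. Its arguments: {"type":"object","properties":{"rows":{"type":"array","items":{"type":"object","properties":{"translation":{"type":"array","items":{"type":"number"}},"rot":{"type":"array","items":{"type":"number"}},"hand":{"type":"number"}}}},"squeeze":{"type":"number"}},"required":["rows"]}

```bash
mkdir -p pics; cat > h.py <<'E'
from station import arm
import numpy as np, cv2
from scipy.spatial.transform import Rotation as R
def cam2w(name):
    c=arm.camera_params(name)
    if name=='wrist':
        s=arm.get_state(); T=np.eye(4); T[:3,:3]=R.from_euler('xyz',s['ee_rot']).as_matrix(); T[:3,3]=s['eef_pos']
        return T@np.array(c['tool_from_camera'])
    o=np.array(c['orientation'],float); T=np.eye(4)
    T[:3,:3]=o if o.shape==(3,3) else R.from_euler('xyz',o).as_matrix() if o.size==3 else None
    T[:3,3]=c['position']; return T
E
python3 - <<'E'
from h import *
ims=[]
for n in ('scene','top'):
    im,d=arm.grab_frame(n); ims.append(im); T=cam2w(n)
    print(n,arm.camera_params(n))
    for l in ('cap','tub','bottle','tray'):
        for r in arm.pinpoint(l,n)[:4]: print(n,l,round(r['p'],2),np.round(T[:3,:3]@r['point']+T[:3,3],3))
cv2.imwrite('pics/a.png',np.hstack(ims)[:,:,::-1][:, :, :]) if 0 else [cv2.imwrite(f'pics/{n}.png',cv2.resize(i[:,:,::-1],(800,600))) for n,i in zip('st',ims)]
print(arm.get_state())
E
```

```text
scene {'vfov': 45.245268992746006, 'cx': 253.5290807943517, 'cy': 182.58719288750538, 'position': array([1.32703754, 0.16591898, 0.72427737]), 'orientation': array([-2.20089234,  0.01521119,  1.66119454])}
scene cap 0.92 [0.651 0.165 0.002]
scene cap 0.56 [0.533 0.239 0.078]
scene tub 0.83 [0.329 0.258 0.001]
scene tub 0.78 [ 0.535  0.238 -0.001]
scene tub 0.61 [0.238 0.436 0.002]
scene bottle 0.75 [ 0.544  0.015 -0.002]
scene tray 0.77 [ 0.48  -0.195  0.001]
top {'vfov': 50.121957373257544, 'cx': 254.5592013403247, 'cy': 188.0190570364447, 'position': array([0.17830812, 0.08272842, 1.27112461]), 'orientation': array([-2.92728252e+00,  8.12188025e-05, -1.61768317e+00])}
top cap 0.72 [0.531 0.239 0.077]
top cap 0.56 [ 0.654  0.17  -0.004]
top tub 0.95 [ 0.535  0.24  -0.002]
top tub 0.9 [ 0.334  0.26  -0.002]
top tub 0.9 [ 0.234  0.436 -0.002]
top bottle 0.74 [ 0.548  0.016 -0.005]
top tray 0.95 [ 0.487 -0.205 -0.002]
{'t': 0.5, 'q': array([ 1.59109916e+00,  3.58630019e-01,  1.18618598e-02, -8.45757675e-06,
       -1.22408759e+00, -2.88091628e-01]), 'qd': array([ 0.00136529, -0.00064497,  0.00165352,  0.00024803,  0.00185224,
       -0.00035628]), 'joint_efforts': array([ 5.84954360e-04, -5.81798673e+01,  2.93070889e+01,  6.99725524e+00,
        1.18880105e-02, -4.02564467e-05]), 'eef_pos': array([0.17861972, 0.6508995 , 0.24052366]), 'ee_rot': array([ 3.14153342e+00, -9.25761864e-06, -2.67791674e-01]), 'force': array([ 0.18205021,  0.05323237, -0.40296484]), 'moment': array([-0.0514001 , -0.06245892,  0.03766864]), 'gripper_force': 0.0, 'width': 0.08765889616649386}
```

View pics/s.png

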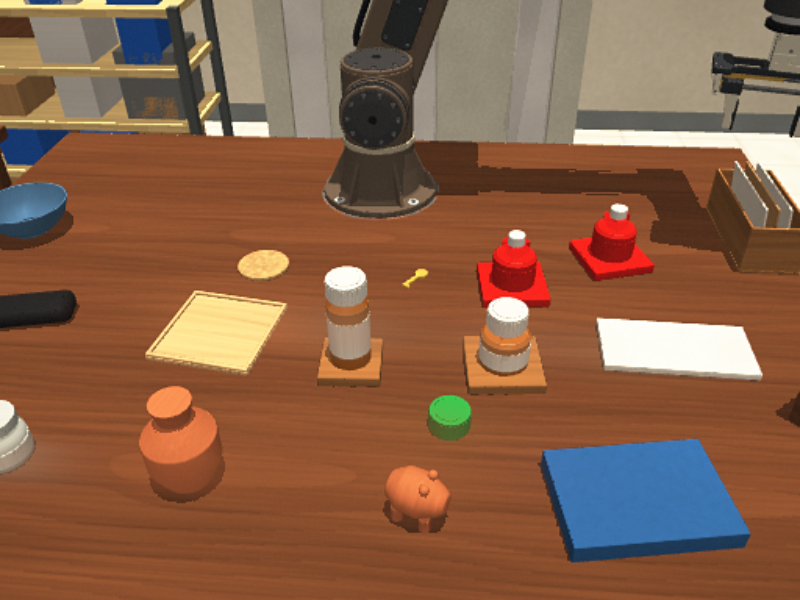

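View pics/t.png

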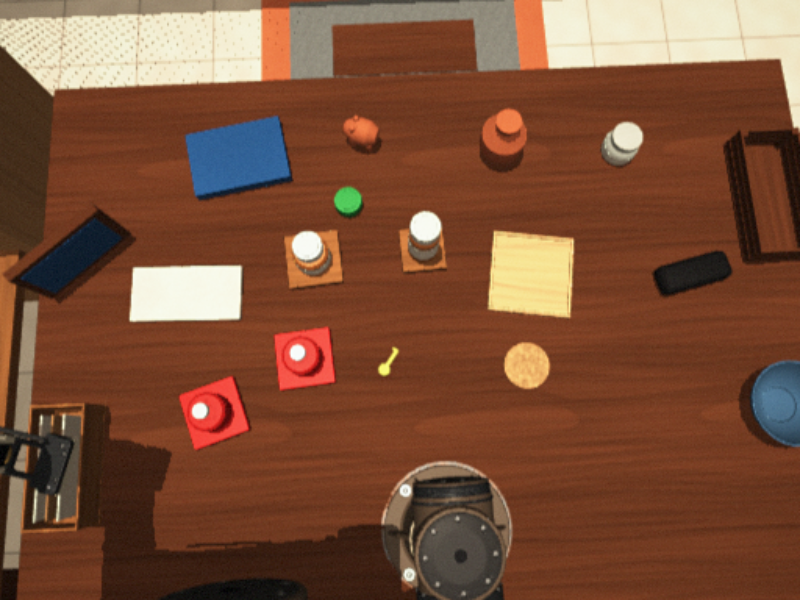

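The scene view shows the tub at (505,345), the bottle at (348,320), the tray at (218,330), two red look-alikes at (515,270) and (613,235), and the green cap at (450,417). The top view agrees, so the right cap is at about (0.533, 0.239). I'm moving above it now.

Request:
move_arm:
  rows:
    - {"translation": [1.5, 1, 0], "rot": [0, 0, 0], "hand": 0}
    - {"translation": [4, 2.7, 0], "rot": [0, 0, 0], "hand": 0}
    - {"translation": [7, 4.7, 0], "rot": [0, 0, 0], "hand": 0}
    - {"translation": [10, 6.7, 0], "rot": [0, 0, 0], "hand": 0}
    - {"translation": [13, 8.7, 0], "rot": [0, 0, 0], "hand": 0}
    - {"translation": [16, 10.8, 0], "rot": [0, 0, 0], "hand": 0}
    - {"translation": [19, 12.8, 0], "rot": [0, 0, 0], "hand": 0}
    - {"translation": [22, 14.8, 0], "rot": [0, 0, 0], "hand": 0}

```text
t: 1.17
eef_pos: [0.3526, 0.448, 0.2409]
ee_rot: [-3.141, -0.0, -0.268]
force: [1.6, -0.3, 0.2]
width: 0.0877
gripper_force: 0.0
```

Request:
move_arm:
  rows:
    - {"translation": [3, 2, 0], "rot": [0, 0, 0], "hand": 0}
    - {"translation": [6, 4, 0], "rot": [0, 0, 0], "hand": 0}
    - {"translation": [9, 6, 0], "rot": [0, 0, 0], "hand": 0}
    - {"translation": [12, 8, 0], "rot": [0, 0, 0], "hand": 0}
    - {"translation": [15, 10, 0], "rot": [0, 0, 0], "hand": 0}
    - {"translation": [18, 12, 0], "rot": [0, 0, 0], "hand": 0}
    - {"translation": [21, 14, 0], "rot": [0, 0, 0], "hand": 0}
    - {"translation": [23.1, 15.5, 0], "rot": [0, 0, 0], "hand": 0}

```text
t: 1.83
eef_pos: [0.5347, 0.2367, 0.2408]
ee_rot: [-3.142, -0.0, -0.269]
force: [-0.9, 0.1, 0.3]
width: 0.0875
gripper_force: 0.0
```

Request:
move_arm:
  rows:
    - {"translation": [0, 0, 0], "rot": [0, 0, 0], "hand": 0}
    - {"translation": [0, 0, 0], "rot": [0, 0, 0], "hand": 0}

```text
t: 2.0
eef_pos: [0.534, 0.2376, 0.2405]
ee_rot: [3.141, 0.0, -0.271]
force: [-0.3, 0.1, 0.0]
width: 0.0873
gripper_force: 0.0
```

```bash
python3 - <<'E'
from h import *
s=arm.get_state(); print(s['t'],s['eef_pos'],s['ee_rot'],s['q'],s['force'])
im,d=arm.grab_frame('wrist'); T=cam2w('wrist'); c=arm.camera_params('wrist')
cv2.imwrite('pics/w.png',im[:,:,::-1])
h,w=d.shape; f=h/2/np.tan(np.radians(c['vfov']/2))
u,v=np.meshgrid(np.arange(w),np.arange(h)); x=u-c['cx'];y=v-c['cy'];r=np.hypot(x,y)+1e-9;th=r/f
P=np.stack([x/r*np.tan(th)*d,y/r*np.tan(th)*d,d],-1)@T[:3,:3].T+T[:3,3]
def rep(P,ok,n):
    for nm,(cx,cy,z,R_) in dict(cap=(.533,.239,.111,.05),bot=(.546,.016,.161,.05)).items():
        m=ok&(np.abs(P[...,2]-z)<.006)&(np.hypot(P[...,0]-cx,P[...,1]-cy)<R_)
        if m.sum()>10:
            p=P[m][:,:2].astype(np.float32)*1000; print(n,nm,m.sum(),P[m][:,2].mean(),cv2.minEnclosingCircle(p), p.mean(0))
rep(P,(d>0)&(th<1.3),'wrist')
for l in ('cap','tub'):
    for q in arm.pinpoint(l,'wrist')[:3]: print(l,q['p'],T[:3,:3]@q['point']+T[:3,3])
for n in ('top','scene'):
    im,d=arm.grab_frame(n);T=cam2w(n);c=arm.camera_params(n);f=h/2/np.tan(np.radians(c['vfov']/2))
    P=np.stack([(u-c['cx'])/f*d,(v-c['cy'])/f*d,d],-1)@T[:3,:3].T+T[:3,3]
    rep(P,d>0,n)
E
```

```text
2.0 [0.53395942 0.2376217  0.24045563] [ 3.14148331e+00  1.40159760e-04 -2.70843545e-01] [ 7.53032057e-01  2.11010611e-01 -1.93709138e-01 -6.83689672e-05
 -1.16624286e+00  5.46947648e-01] [-0.27834895  0.05661617  0.00626904]
wrist cap 2581 0.11101730413354671 ((532.0943603515625, 240.59434509277344), 28.591781616210938) [533.4641  240.07549]
wrist bot 2015 0.1607117862397055 ((543.1881103515625, 18.769472122192383), 29.05885887145996) [544.33514   21.793371]
cap 0.93 [0.53048209 0.23766747 0.07977937]
tub 0.88 [ 0.52977112  0.24082108 -0.00225866]
tub 0.74 [ 0.33143247  0.26360568 -0.00127466]
top cap 237 0.10979856715063753 ((531.5514526367188, 237.99325561523438), 28.581851959228516) [528.6958  240.20793]
top bot 289 0.1595299690205529 ((542.9589233398438, 16.542842864990234), 28.82476043701172) [542.2746    16.544342]
scene cap 379 0.11091931461163834 ((534.783935546875, 237.3276824951172), 30.471012115478516) [537.8447  238.50981]
scene bot 367 0.16096006314744662 ((544.9688110351562, 15.868969917297363), 28.978384017944336) [548.6422    17.353619]
```

Request:
move_arm:
  rows:
    - {"translation": [-0.15, -0.1, 2], "rot": [0, 0, 0], "hand": 0}
    - {"translation": [-0.15, -0.1, 5], "rot": [0, 0, 0], "hand": 0}
    - {"translation": [-0.15, -0.1, 8], "rot": [0, 0, 0], "hand": 0}
    - {"translation": [-0.15, -0.1, 10.5], "rot": [0, 0, 0], "hand": 0}
    - {"translation": [-0.15, -0.1, 12.5], "rot": [0, 0, 0], "hand": 0}
    - {"translation": [-0.15, -0.1, 13.6], "rot": [0, 0, 0], "hand": 0}
    - {"translation": [-0.15, -0.1, 13.6], "rot": [0, 0, 0], "hand": 0}

```text
t: 2.83
eef_pos: [0.5306, 0.2405, 0.1022]
ee_rot: [3.138, 0.003, -0.267]
force: [0.2, -0.5, 0.7]
width: 0.088
gripper_force: 0.0
```

Request:
move_arm:
  squeeze: 40
  rows:
    - {"translation": [0, 0, 0], "rot": [0, 0, 0], "hand": 0.2}
    - {"translation": [0, 0, 0], "rot": [0, 0, 0], "hand": 0.3}
    - {"translation": [0, 0, 0], "rot": [0, 0, 0], "hand": 0.4}
    - {"translation": [0, 0, 0], "rot": [0, 0, 0], "hand": 0.6}
    - {"translation": [0, 0, 0], "rot": [0, 0, 0], "hand": 0.6}
    - {"translation": [0, 0, 0], "rot": [0, 0, 0], "hand": 0.6}
    - {"translation": [0, 0, 0], "rot": [0, 0, 0], "hand": 0.6}
    - {"translation": [0, 0, 0], "rot": [0, 0, 0], "hand": 0.6}

```text
t: 3.5
eef_pos: [0.5322, 0.2402, 0.1051]
ee_rot: [3.141, -0.0, -0.268]
force: [-2.3, -3.1, 5.1]
width: 0.0555
gripper_force: 40.0
```

Request:
move_arm:
  rows:
    - {"translation": [0, 0, 0.3], "rot": [0, 0, 0], "hand": 0.6}
    - {"translation": [0, 0, 0.5], "rot": [0, 0, 0], "hand": 0.6}
    - {"translation": [0, 0, 0.7], "rot": [0, 0, 0], "hand": 0.6}
    - {"translation": [0, 0, 0.8], "rot": [0, 0, 0], "hand": 0.6}
    - {"translation": [0, 0, 0.8], "rot": [0, 0, 0], "hand": 0.6}
    - {"translation": [0, 0, 0.8], "rot": [0, 0, 0], "hand": 0.6}

```text
t: 4.0
eef_pos: [0.5322, 0.2403, 0.0977]
ee_rot: [3.141, -0.0, -0.268]
force: [-4.0, -3.0, 11.0]
width: 0.0552
gripper_force: 40.0
```

Request:
move_arm:
  rows:
    - {"translation": [0, 0, 0], "rot": [0, 0, -3], "hand": 0.6}
    - {"translation": [0, 0, 0], "rot": [0, 0, -7], "hand": 0.6}
    - {"translation": [0, 0, 0], "rot": [0, 0, -11], "hand": 0.6}
    - {"translation": [0, 0, 0], "rot": [0, 0, -15], "hand": 0.6}
    - {"translation": [0, 0, 0], "rot": [0, 0, -19], "hand": 0.6}
    - {"translation": [0, 0, 0], "rot": [0, 0, -23], "hand": 0.6}
    - {"translation": [0, 0, 0], "rot": [0, 0, -27], "hand": 0.6}
    - {"translation": [0, 0, 0], "rot": [0, 0, -30], "hand": 0.6}

```text
t: 4.67
eef_pos: [0.532, 0.2396, 0.0977]
ee_rot: [3.14, 0.001, 0.259]
force: [-3.8, -6.0, 11.0]
width: 0.0552
gripper_force: 40.0
```

```bash
python3 - <<'E'
from h import *
s=arm.get_state(); print({k:np.round(s[k],3) for k in ('t','eef_pos','ee_rot','q','force','moment')})
E
```

```text
{'t': np.float64(4.667), 'eef_pos': array([0.532, 0.24 , 0.098]), 'ee_rot': array([3.14e+00, 1.00e-03, 2.59e-01]), 'q': array([ 7.590e-01,  3.410e-01, -3.740e-01,  1.000e-03, -8.560e-01,
        1.071e+00]), 'force': array([-3.821, -5.966, 11.029]), 'moment': array([-2.518,  1.276, -0.098])}
```

Request:
move_arm:
  rows:
    - {"translation": [0, 0, 0], "rot": [0, 0, -4], "hand": 0.6}
    - {"translation": [0, 0, 0], "rot": [0, 0, -9], "hand": 0.6}
    - {"translation": [0, 0, 0], "rot": [0, 0, -14], "hand": 0.6}
    - {"translation": [0, 0, 0], "rot": [0, 0, -19], "hand": 0.6}
    - {"translation": [0, 0, 0], "rot": [0, 0, -24], "hand": 0.6}
    - {"translation": [0, 0, 0], "rot": [0, 0, -29], "hand": 0.6}
    - {"translation": [0, 0, 0], "rot": [0, 0, -33], "hand": 0.6}
    - {"translation": [0, 0, 0], "rot": [0, 0, -33], "hand": 0.6}

```text
t: 5.33
eef_pos: [0.5325, 0.2392, 0.0978]
ee_rot: [3.14, 0.001, 0.836]
force: [-0.8, -8.5, 12.0]
width: 0.0551
gripper_force: 40.0
```

```bash
python3 - <<'E'
from h import *
s=arm.get_state(); print({k:np.round(s[k],3) for k in ('t','eef_pos','ee_rot','q','force','moment')})
im,d=arm.grab_frame('scene'); cv2.imwrite('pics/s2.png',cv2.resize(im[150:270,230:390,::-1],(800,600)))
E
```

```text
{'t': np.float64(5.333), 'eef_pos': array([0.532, 0.239, 0.098]), 'ee_rot': array([3.14e+00, 1.00e-03, 8.36e-01]), 'q': array([ 0.758,  0.341, -0.374,  0.002, -0.856,  1.648]), 'force': array([-0.774, -8.527, 11.984]), 'moment': array([-3.384,  0.098,  0.036])}
```

View pics/s2.png

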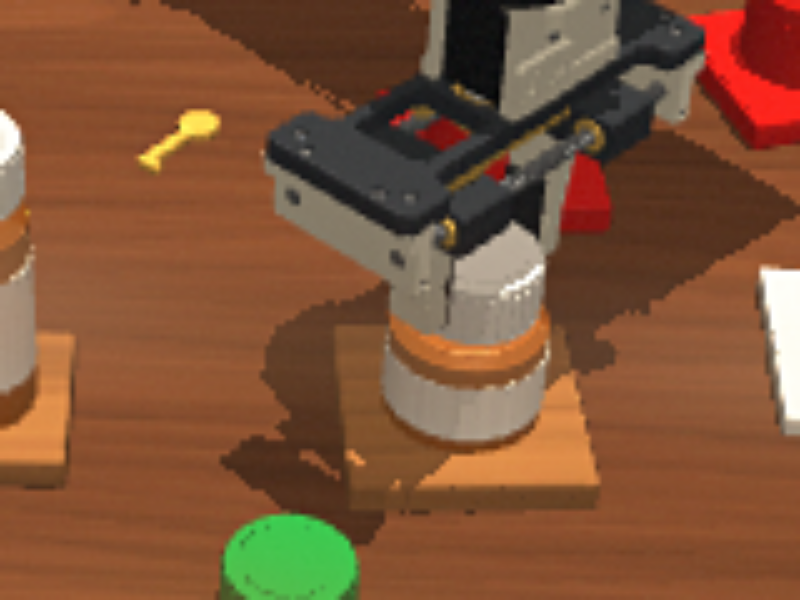

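The view shows the gripper holding the cap (about (490,275) in the crop) pressed onto the tub after a 63° turn. Now a careful lift.

Request:
move_arm:
  rows:
    - {"translation": [0, 0, -0.3], "rot": [0, 0, 0], "hand": 0.6}
    - {"translation": [0, 0, -0.6], "rot": [0, 0, 0], "hand": 0.6}
    - {"translation": [0, 0, -0.9], "rot": [0, 0, 0], "hand": 0.6}
    - {"translation": [0, 0, -1.2], "rot": [0, 0, 0], "hand": 0.6}
    - {"translation": [0, 0, -1.2], "rot": [0, 0, 0], "hand": 0.6}

```text
t: 5.8
eef_pos: [0.5324, 0.2392, 0.1089]
ee_rot: [3.14, 0.002, 0.831]
force: [2.9, -7.7, 1.4]
width: 0.0554
gripper_force: 40.0
```

Request:
move_arm:
  rows:
    - {"translation": [0, 0, -0.8], "rot": [0, 0, 0], "hand": 0.6}
    - {"translation": [0, 0, -2], "rot": [0, 0, 0], "hand": 0.6}
    - {"translation": [0, 0, -4], "rot": [0, 0, 0], "hand": 0.6}
    - {"translation": [0, 0, -7], "rot": [0, 0, 0], "hand": 0.6}
    - {"translation": [0, 0, -10], "rot": [0, 0, 0], "hand": 0.6}
    - {"translation": [0, 0, -12.5], "rot": [0, 0, 0], "hand": 0.6}
    - {"translation": [0, 0, -14], "rot": [0, 0, 0], "hand": 0.6}
    - {"translation": [0, 0, -14], "rot": [0, 0, 0], "hand": 0.6}

```text
t: 6.47
eef_pos: [0.5339, 0.2419, 0.2529]
ee_rot: [3.14, -0.007, 0.832]
force: [0.3, 0.2, 0.4]
width: 0.0551
gripper_force: 40.0
```

```bash
python3 - <<'E'
from h import *
s=arm.get_state(); print({k:np.round(s[k],4) for k in ('t','eef_pos','ee_rot','q','force','width')})
Rt=R.from_euler('xyz',s['ee_rot']).as_matrix(); 
im,d=arm.grab_frame('top'); T=cam2w('top')
im2,d2=arm.grab_frame('scene'); cv2.imwrite('pics/s3.png',cv2.resize(im2[:,:,::-1],(800,600)))
for n in('top','scene'):
  T=cam2w(n)
  for q in arm.pinpoint('tray',n)+arm.pinpoint('cap',n): print(n,q['p'],T[:3,:3]@q['point']+T[:3,3])
# tray from top depth/colour
n='top';T=cam2w(n);c=arm.camera_params(n);h,w=d.shape;f=h/2/np.tan(np.radians(c['vfov']/2))
u,v=np.meshgrid(np.arange(w),np.arange(h))
P=np.stack([(u-c['cx'])/f*d,(v-c['cy'])/f*d,d],-1)@T[:3,:3].T+T[:3,3]
b=im.astype(int); m=(b[...,0]>180)&(b[...,1]>150)&(b[...,2]<190)&(np.hypot(P[...,0]-.484,P[...,1]+.2)<.14)&(P[...,2]<.03)
print(m.sum(),cv2.minAreaRect(P[m][:,:2].astype(np.float32)*1000),np.median(P[m][:,2]))
print((np.array([.484,-.2,.03+.0])-s['eef_pos'])@Rt)
E
```

```text
{'t': np.float64(6.4667), 'eef_pos': array([0.5339, 0.2419, 0.2529]), 'ee_rot': array([ 3.1402, -0.0072,  0.8322]), 'q': array([ 7.5940e-01,  2.0140e-01, -1.7750e-01,  1.0000e-03, -1.1846e+00,
        1.6432e+00]), 'force': array([0.2592, 0.2258, 0.4498]), 'width': np.float64(0.0551)}
top 0.76 [ 0.4885787  -0.20552726 -0.00193331]
top 0.57 [ 0.65553524  0.16925962 -0.00422302]
top 0.44 [0.53720943 0.2434682  0.22801853]
scene 0.66 [ 0.47761632 -0.19587785  0.00076014]
scene 0.81 [ 0.64903959  0.16797964 -0.00210528]
2615 ((485.2495422363281, -202.1332550048828), (164.7305145263672, 170.9452667236328), 81.32584381103516) 0.0043159400719468
[-0.36196729  0.26033338  0.22066999]
```

View pics/s3.png

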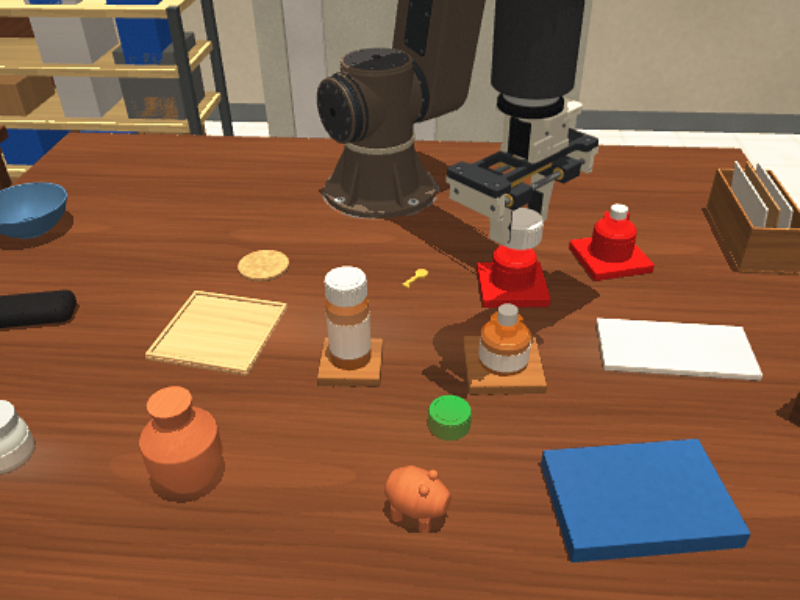

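The cap at (525,228) is held clear and the tub's neck is bare. Carrying it to the tray (0.485, -0.202).

Request:
move_arm:
  rows:
    - {"translation": [-1, 0.7, 0], "rot": [0, 0, 0], "hand": 0.6}
    - {"translation": [-3, 2.2, 0], "rot": [0, 0, 0], "hand": 0.6}
    - {"translation": [-5.5, 4, 0], "rot": [0, 0, 0], "hand": 0.6}
    - {"translation": [-8, 5.8, 0], "rot": [0, 0, 0], "hand": 0.6}
    - {"translation": [-10.5, 7.6, 0], "rot": [0, 0, 0], "hand": 0.6}
    - {"translation": [-13, 9.4, 0], "rot": [0, 0, 0], "hand": 0.6}
    - {"translation": [-15.5, 11.3, 0], "rot": [0, 0, 0], "hand": 0.6}
    - {"translation": [-18, 13.1, 0], "rot": [0, 0, 0], "hand": 0.6}

```text
t: 7.43
eef_pos: [0.5069, 0.0176, 0.2481]
ee_rot: [-3.141, 0.001, 0.832]
force: [0.2, -0.8, -0.2]
width: 0.055
gripper_force: 40.0
```

Request:
move_arm:
  rows:
    - {"translation": [-2.5, 1.8, 0], "rot": [0, 0, 0], "hand": 0.6}
    - {"translation": [-5, 3.6, 0], "rot": [0, 0, 0], "hand": 0.6}
    - {"translation": [-8, 5.8, 0], "rot": [0, 0, 0], "hand": 0.6}
    - {"translation": [-11, 8, 0], "rot": [0, 0, 0], "hand": 0.6}
    - {"translation": [-14, 10.2, 0], "rot": [0, 0, 0], "hand": 0.6}
    - {"translation": [-16.5, 12, 0], "rot": [0, 0, 0], "hand": 0.6}
    - {"translation": [-18.1, 13.1, 0], "rot": [0, 0, 0], "hand": 0.6}
    - {"translation": [-18.1, 13.1, 0], "rot": [0, 0, 0], "hand": 0.6}

```text
t: 8.1
eef_pos: [0.4812, -0.2058, 0.2477]
ee_rot: [-3.14, 0.002, 0.828]
force: [-0.3, -0.2, -0.2]
width: 0.0554
gripper_force: 40.0
```

```bash
python3 - <<'E'
from h import *
s=arm.get_state(); print({k:np.round(s[k],4) for k in ('t','eef_pos','ee_rot','q','force','width')})
for n in('top','scene'):
  im,d=arm.grab_frame(n);T=cam2w(n)
  for q in arm.pinpoint('cap',n): print(n,q['p'],T[:3,:3]@q['point']+T[:3,3])
E
```

```text
{'t': np.float64(8.1), 'eef_pos': array([ 0.4812, -0.2058,  0.2477]), 'ee_rot': array([-3.1404e+00,  1.5000e-03,  8.2840e-01]), 'q': array([-2.8600e-02,  1.0430e-01, -3.0720e-01,  4.0000e-04, -1.1611e+00,
        2.4277e+00]), 'force': array([-0.2825, -0.2096, -0.2482]), 'width': np.float64(0.0554)}
top 0.57 [ 0.65646616  0.16761421 -0.00461802]
scene 0.92 [6.50621006e-01 1.67761395e-01 5.19884888e-04]
scene 0.87 [ 0.48695319 -0.20162186  0.22016736]
```

Request:
move_arm:
  rows:
    - {"translation": [0, 0, 2], "rot": [0, 0, 0], "hand": 0.6}
    - {"translation": [0, 0, 5], "rot": [0, 0, 0], "hand": 0.6}
    - {"translation": [0, 0, 8.5], "rot": [0, 0, 0], "hand": 0.6}
    - {"translation": [0, 0, 12], "rot": [0, 0, 0], "hand": 0.6}
    - {"translation": [0, 0, 15], "rot": [0, 0, 0], "hand": 0.6}
    - {"translation": [0, 0, 17.5], "rot": [0, 0, 0], "hand": 0.6}
    - {"translation": [0, 0, 19.5], "rot": [0, 0, 0], "hand": 0.6}
    - {"translation": [0, 0, 20.2], "rot": [0, 0, 0], "hand": 0.6}

```text
t: 8.97
eef_pos: [0.481, -0.2013, 0.0437]
ee_rot: [-3.138, 0.003, 0.833]
force: [0.2, 0.6, -0.5]
width: 0.0553
gripper_force: 40.0
```

Request:
move_arm:
  rows:
    - {"translation": [0, 0, 0.2], "rot": [0, 0, 0], "hand": 0.6}
    - {"translation": [0, 0, 0.5], "rot": [0, 0, 0], "hand": 0.6}
    - {"translation": [0, 0, 0.8], "rot": [0, 0, 0], "hand": 0.6}
    - {"translation": [0, 0, 1.0], "rot": [0, 0, 0], "hand": 0.6}
    - {"translation": [0, 0, 1.0], "rot": [0, 0, 0], "hand": 0.6}
    - {"translation": [0, 0, 1.0], "rot": [0, 0, 0], "hand": 0.6}

```text
t: 9.47
eef_pos: [0.483, -0.2026, 0.0372]
ee_rot: [3.141, -0.001, 0.832]
force: [0.3, 0.4, 0.0]
width: 0.0549
gripper_force: 40.0
```

Request:
move_arm:
  rows:
    - {"translation": [0, 0, 0.1], "rot": [0, 0, 0], "hand": 0.6}
    - {"translation": [0, 0, 0.2], "rot": [0, 0, 0], "hand": 0.6}
    - {"translation": [0, 0, 0.3], "rot": [0, 0, 0], "hand": 0.6}
    - {"translation": [0, 0, 0.4], "rot": [0, 0, 0], "hand": 0.6}
    - {"translation": [0, 0, 0.4], "rot": [0, 0, 0], "hand": 0.6}
    - {"translation": [0, 0, 0.4], "rot": [0, 0, 0], "hand": 0.6}

```text
t: 9.97
eef_pos: [0.4826, -0.2026, 0.0325]
ee_rot: [-3.141, 0.0, 0.832]
force: [0.0, -0.8, -0.3]
width: 0.0549
gripper_force: 40.0
```

Request:
move_arm:
  rows:
    - {"translation": [0, 0, 0.1], "rot": [0, 0, 0], "hand": 0.6}
    - {"translation": [0, 0, 0.15], "rot": [0, 0, 0], "hand": 0.6}
    - {"translation": [0, 0, 0.15], "rot": [0, 0, 0], "hand": 0.6}
    - {"translation": [0, 0, 0.15], "rot": [0, 0, 0], "hand": 0.6}

```text
t: 10.3
eef_pos: [0.4827, -0.2025, 0.031]
ee_rot: [-3.142, 0.0, 0.832]
force: [0.6, 0.0, -1.0]
width: 0.0557
gripper_force: 40.0
```

Request:
move_arm:
  rows:
    - {"translation": [0, 0, 0.1], "rot": [0, 0, 0], "hand": 0.6}
    - {"translation": [0, 0, 0.15], "rot": [0, 0, 0], "hand": 0.6}
    - {"translation": [0, 0, 0.15], "rot": [0, 0, 0], "hand": 0.6}
    - {"translation": [0, 0, 0.15], "rot": [0, 0, 0], "hand": 0.6}

```text
t: 10.63
eef_pos: [0.4828, -0.2026, 0.0304]
ee_rot: [3.141, -0.0, 0.832]
force: [-2.3, 2.5, 10.0]
width: 0.0553
gripper_force: 40.0
```

Contact at z = 0.0304 with 10 N, so the cap is on the floor. Releasing gently, then retreating.

Request:
move_arm:
  squeeze: 5
  rows:
    - {"translation": [0, 0, 0], "rot": [0, 0, 0], "hand": 0.6}
    - {"translation": [0, 0, -0.1], "rot": [0, 0, 0], "hand": 0.6}
    - {"translation": [0, 0, -0.1], "rot": [0, 0, 0], "hand": 0.3}
    - {"translation": [0, 0, -0.1], "rot": [0, 0, 0], "hand": 0.2}
    - {"translation": [0, 0, -0.1], "rot": [0, 0, 0], "hand": 0.1}
    - {"translation": [0, 0, -0.1], "rot": [0, 0, 0], "hand": 0.05}
    - {"translation": [0, 0, -0.1], "rot": [0, 0, 0], "hand": 0.05}
    - {"translation": [0, 0, -0.1], "rot": [0, 0, 0], "hand": 0.05}

```text
t: 11.3
eef_pos: [0.4826, -0.2026, 0.0304]
ee_rot: [-3.141, 0.0, 0.832]
force: [0.5, -0.0, 1.0]
width: 0.0824
gripper_force: 0.0
```

Request:
move_arm:
  rows:
    - {"translation": [0, 0, -0.5], "rot": [0, 0, 0], "hand": 0.05}
    - {"translation": [0, 0, -1.5], "rot": [0, 0, 0], "hand": 0.05}
    - {"translation": [0, 0, -3.5], "rot": [0, 0, 0], "hand": 0.05}
    - {"translation": [0, 0, -6], "rot": [0, 0, 0], "hand": 0.05}
    - {"translation": [0, 0, -9], "rot": [0, 0, 0], "hand": 0.05}
    - {"translation": [0, 0, -12], "rot": [0, 0, 0], "hand": 0.05}
    - {"translation": [0, 0, -15], "rot": [0, 0, 0], "hand": 0.05}
    - {"translation": [0, 0, -15], "rot": [0, 0, 0], "hand": 0.05}

```text
t: 11.97
eef_pos: [0.4858, -0.2033, 0.1879]
ee_rot: [3.132, -0.005, 0.833]
force: [1.6, -0.6, 0.5]
width: 0.083
gripper_force: 0.0
```

```bash
python3 - <<'E'
from h import *
im,d=arm.grab_frame('scene'); cv2.imwrite('pics/s4.png',cv2.resize(im[:,:,::-1],(800,600)));T=cam2w('scene')
for l in ('cap','bottle'):
  for q in arm.pinpoint(l,'scene'): print(l,q['p'],T[:3,:3]@q['point']+T[:3,3])
E
```

```text
cap 0.88 [0.64938682 0.16394183 0.00103725]
cap 0.74 [ 0.48767112 -0.20514265  0.00513216]
bottle 0.57 [ 0.54551421  0.01645037 -0.00528742]
```

View pics/s4.png

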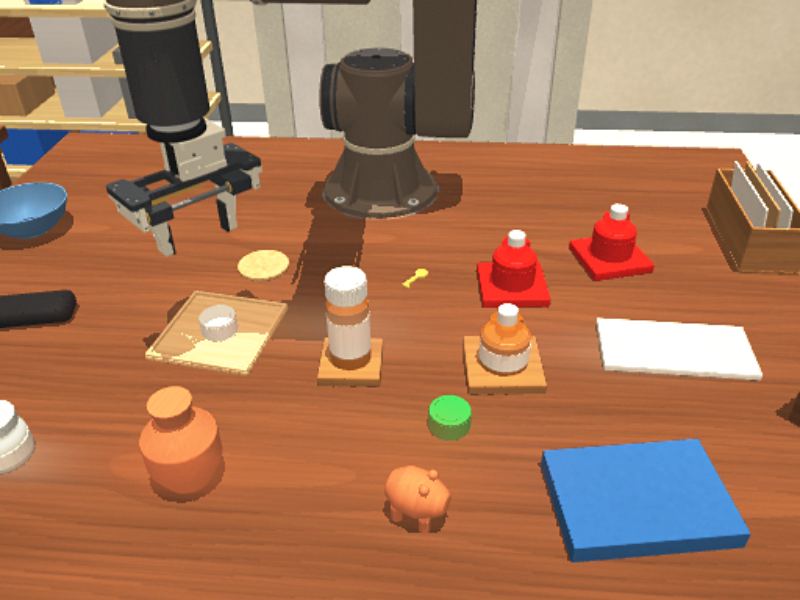

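The cap lies flat in the tray at (217,322), the bottle still stands at (348,320), and the gripper is clear of everything.

```bash
python3 -c "
from station import arm
print(arm.job_done())"
```

```text
the job is handed in; nothing more can be done
None
```

I opened the tub, set its cap down flat with the open side down in the tray, left the bottle and look-alikes untouched, and handed the job in at about 12 s.

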